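# Load a repaired bronze bell into the light-curing box

### The job

Press the front of the curing box's lid once to spring its touch latch, and when the lid has swung up stand the little bronze bell upright on the round plate inside, setting it down gently without letting it fall. Then swing the lid down and press it home until the latch catches and holds it shut by itself. Press gently both times, only as hard as the latch needs (the box and its lid must never feel more than 15 N), and leave the other things on the bench where they are.

Things in the scene. Friction and masses are not known exactly. Their poses are not given: they have to be found in the camera images.
- curing_box: Light-curing box, white, fixed: 210 mm deep (its x) x 200 wide (its y), rim 105 mm above the bench. Origin: centre of its underside; its x points from the front panel (display, dial) to the hinge side, z up. Chamber under the lid: 140 mm (x) x 170 mm (y) clear, centred, floor 35 mm above the bench. The lid covers the whole top.
- plate (a point): Centre of the top face of the round aluminium plate in the middle of the chamber: a fixed disc 90 mm in diameter, top 47 mm above the bench and 58 mm below the rim.
- lid (a joint): Lid angle about its hinge, rad: about 0.005 latched shut, 1.60 fully open (upright); pressed below latched it goes negative. White lid with an orange window, 200 mm wide, 14 mm thick. Freed, a spring swings it up by itself in about 2 s and holds it up; 2 to 5 N near its front edge, slowly, pushes it back down along its arc. It shuts only if its latch catches.
- lid_hinge (a point): Middle of the lid's hinge axis, which runs along the box's y, 88 mm behind the box's origin (+x) and 123 mm above the bench. The lid reaches from 4 to 195 mm from this axis; its outer face lies 8 mm beyond the axis (131 mm above the bench when shut; facing away from the robot when the lid is upright).
- lid_touch (a point): Touch spot, four fine ribs on the lid's outer face, 172 mm from the hinge, mid-width; moves with the lid. The push-push latch is under it. From latched it goes down under 2 to 5 N to a hard stop; how far differs from box to box, 4 to 10 mm. It trips only in the last 0.7 mm before the stop; let go there. Free lid: the same press catches it. A press that ends short changes nothing.
- bell: Small dull bronze bell standing on its mouth: 42 mm in diameter at the mouth, straight waist 30 to 31 mm in diameter from 11 to 30 mm above the mouth, 48 mm high with the loop on top, 60 to 130 g. Origin: centre of the mouth (underside), z up. Starts on the foam block, in one of three places there.
- foam_block: White foam work block, firm and fixed, 150 mm (its x) x 200 mm (its y) x 40 mm high. Origin: centre of its underside. It carries the bell, the bronze ring and the spindle whorl in a row along its y, 60 to 75 mm apart, in any order.
- bronze_ring: Bystander: flat bronze ring, 42 mm outside, 6 mm high, lying on the foam block. Origin: centre of its underside.
- spindle_whorl: Bystander: terracotta spindle whorl, 34 mm in diameter, 18 mm high, on the foam block. Origin: centre of its underside.
- scalpel: Bystander: steel scalpel 147 mm long and 8 mm thick lying on the bench along x between the box and the block. Origin: middle of its underside.
- stencil_brush: Bystander: brush lying along x at the left of the bench, in front of a block of burrs.
- resin_bottle: Bystander: amber bottle 42 mm in diameter, 95 mm high, standing behind. Origin: centre of its underside.
- pigment_jar: Bystander: glass jar 52 mm in diameter, 55 mm high, standing behind. Origin: centre of its underside.
There are look-alikes about, which are no part of the job. Of the things that look like the bell, the largest one is meant.

How it is judged:
By the outcome, as a careful person would: the job done as asked, in the order asked, and still so for the second after the job is handed in, with the robot touching nothing.
It also fails if it takes over 72 s, if anything falls off the work surface, if the arm or the gripper's body presses on something with over 40 N, if the wrist force passes 120 N, or if a joint passes its speed limit or range.

### The arm

A 6-joint arm with a two-finger parallel gripper is mounted at the origin on the work surface. World frame = base frame: x ahead of the robot, y to its left, z up, the work surface at z = 0. Lengths are in m, angles in degrees, forces in N, time in s.
With the tool pointing down it reaches from about 0.4 to 0.825 m from the base axis. Payload 7 kg.
Tool frame: the origin (TCP) lies on the centre line of the jaws, within the pads' length; the fingertips stand 19 mm ahead of it and the grasp point (between the pads) is the TCP (r.tip_extent is the distance from the TCP to the fingertips, in m); z points along the fingers, y is the line along which they close (so a half turn about z gives the same grasp; the last joint's range is limited). The gripper opens to 88 mm and grips with 3 to 60 N. Pads are 19 mm wide; open, the fingers measure 130 mm over their backs; the gripper's body (78 mm by 193 mm) begins 47 mm behind the grasp point.
Start: joints at [84.402, 20.546, 0.682, 0, -70.136, -16.507], TCP at [0.254, 0.625, 0.246] pointing down, gripper open.
Joint ranges: [-176.03, 176.03], [-82.01, 121.73], [-58.28, 71.71], [-173.87, 95.51], [-174.79, -0.11], [-173.66, 173.66]. Speed limits (degrees/s): [136.94, 136.94, 172.46, 180, 180, 180].

### API

Orientations are given as [roll, pitch, yaw] about the fixed x, y, z axes, in that order (R = Rz(yaw) Ry(pitch) Rx(roll)).
In Python, from plant import r gives the robot as it stands. The module is installed in compiled form; this text tells all that it offers.
- The arm moves only by the tool jog_arm, never from a script. Its argument "deltas" is a list that holds one entry, the list of rows, each a list of 5 numbers: the opening, from -1 (shut) to 1 (fully open), then the shift along the world's x, y, z in cm, then the turn about the world's z in rad. In form: [[[claw, dx, dy, dz, turn], ...]]. A call has 1 to 8 rows; each row shifts and turns the commanded pose from where the row before left it; what a row does not reach is not made up. A row lasts 1/8 s, in which the tool goes at most 62.5 mm and 10.7 degrees, less where a joint would pass 70% of its speed; a pose out of reach is approached as far as the arm can. A call with a gripper value outside its range is refused whole. The fingers move at their own pace and stop on an object; "force" is the grip in N (left out, the last holds). Time passes only in rows, so rows that do not move let the fingers close. It gives the time, the measured TCP pose, the force, the opening and the grip force at its end, in the units of the state.
- r.get_state(): the state, without advancing time (a new reading comes with each control period).
- r.capture(name): name is "side" or "top"; returns the picture (480x640x3 uint8, blue, green, red); there is no depth.
- r.camera_info(name): a dict with "fx", "fy", "cx", "cy" (pixels), "k1" (the pictures are not rectified: a ray, as slopes to the right and down, at radius r is drawn at 1 + k1 r^2 times it, then the intrinsics apply), "view" (4x4, takes a point from world to camera coordinates). Camera axes: x right, y up, looking along -z (the intrinsics and any distortion apply to the point x, -y, -z); pixel columns grow to the right and rows downward; lengths in m; the calibration is good to about 2 mm. A picture is of the moment at which its call begins. camera_info takes no time and is no camera call.
- r.close_job(): hands the job in; it is judged then, once.
The state is a dict: "time_s": time; "joints": joint angles; "qd": joint speeds; "joint_torque": joint torques, N m; "tcp_pos": TCP position; "eef_rot": TCP orientation; "contact_force": force on the tool from outside, world axes, zero at the start; "moment": the same for the moment, N m; "gripper_width": finger opening in m; "gripper_force": force on a finger pad.
Only numpy, scipy, OpenCV 4.12 (cv2) and the standard library are available. Lean on these libraries where they do the work, as an engineer would, in place of code of your own. Each camera call takes 0.05 s, during which the arm holds its last target. There are 200 camera calls.

## Working session

There is one attempt and no reset: what is moved stays moved. The work goes in short steps, Python scripts to look and compute and a tool call to move; the robot and the scene stay as the last step left them, time stands still between calls to the robot, and variables do not carry over. Pictures are saved under pics/ and viewed, at most 10 in all, crops included, and the job is handed in when it is done.

Besides the shell and the picture viewer there is one more tool, called after "Call:" as name([rows], argument=value, ...), one row to a line, values as JSON. jog_arm: Moves the arm, as the interface text tells. Its arguments: {"type":"object","properties":{"deltas":{"type":"array"},"force":{"type":"number"}},"required":["deltas"]}

```bash
mkdir -p pics; cat > h.py <<'E'
import numpy as np, cv2
from plant import r
def proj(n,P):
    c=r.camera_info(n);V=np.array(c["view"]);p=V[:3,:3]@np.array(P,float)+V[:3,3]
    s=np.array([p[0],-p[1]])/-p[2];s=s*(1+c["k1"]*(s@s));return np.array([c["fx"]*s[0]+c["cx"],c["fy"]*s[1]+c["cy"]])
def ray(n,u,v):
    c=r.camera_info(n);V=np.array(c["view"]);d=np.array([(u-c["cx"])/c["fx"],(v-c["cy"])/c["fy"]]);s=d.copy()
    for _ in range(20): s=d/(1+c["k1"]*(s@s))
    R=V[:3,:3];o=-R.T@V[:3,3];w=R.T@np.array([s[0],-s[1],-1]);return o,w/np.linalg.norm(w)
def onz(n,u,v,z):
    o,w=ray(n,u,v);return o+w*(z-o[2])/w[2]
def two(a,b):
    (o1,d1),(o2,d2)=ray("side",*a),ray("top",*b)
    t=np.linalg.lstsq(np.stack([d1,-d2],1),o2-o1,rcond=None)[0]
    p,q=o1+t[0]*d1,o2+t[1]*d2;return (p+q)/2,np.linalg.norm(p-q)
E
python3 - <<'E'
from h import *
for n in("side","top"):
    cv2.imwrite(f"pics/{n}0.png",r.capture(n)); c=r.camera_info(n); print(n,c["fx"],c["k1"],ray(n,320,240))
print(r.get_state())
E
```

```text
side 578.1015734990647 0.05637095335883857 (array([ 0.3960981 , -0.60769109,  0.86879134]), array([ 0.1899233 ,  0.67883749, -0.70930163]))
top 586.3516394014773 -0.12122157347535503 (array([0.48370676, 0.07649294, 1.23428596]), array([ 0.10264405, -0.00377047, -0.994711  ]))
{'time_s': 0.1, 'joints': array([ 8.44030801e+01,  2.05875469e+01,  6.37696460e-01, -1.51459213e-02,
       -7.01347344e+01, -1.65057435e+01]), 'qd': array([-0.02208202, -0.1100177 ,  0.1286205 ,  0.09397314, -0.01178586,
       -0.03265313]), 'joint_torque': array([-7.59246705e-04, -5.84166920e+01,  2.93751025e+01,  7.01555058e+00,
        1.01212136e-02, -5.85136172e-05]), 'tcp_pos': array([0.25387668, 0.62499746, 0.24471198]), 'eef_rot': array([ 1.79914855e+02, -1.03813365e-02, -2.21078129e+01]), 'contact_force': array([-0.09483279, -0.27456624,  0.25558456]), 'moment': array([-0.00843074, -0.04086495,  0.02767422]), 'gripper_force': 0.0, 'gripper_width': 0.08778331479852311}
```

View pics/side0.png

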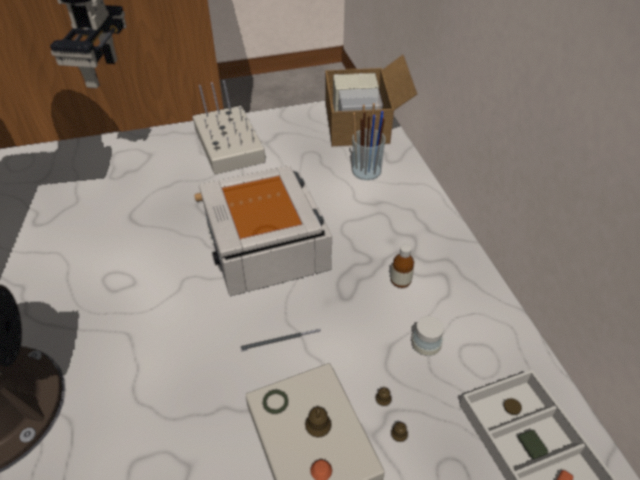

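View pics/top0.png

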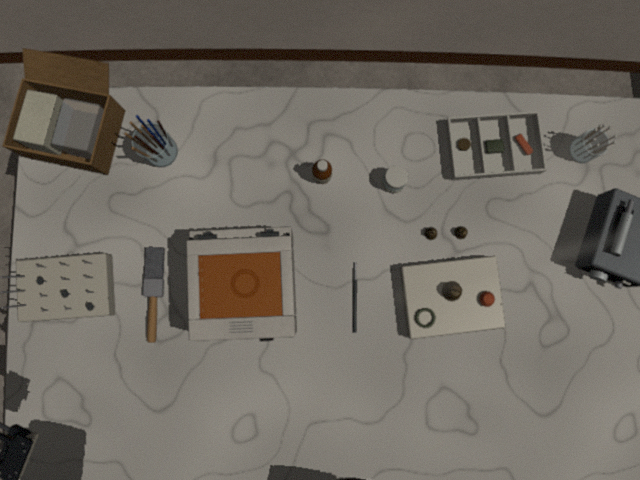

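Candidates for the bell are the one on the foam block at top (452,291) / side (318,421), and two smaller ones on the bench at top (429,233) and (461,232), side (384,397) and (400,431). I choose the one on the block: it is the largest and stands in the row. The box's ribs are at top (241,326) / side (221,213).

```bash
python3 - <<'E'
from h import *
T=cv2.imread("pics/top0.png");S=cv2.imread("pics/side0.png")
a=cv2.resize(T[245:345,395:510],None,fx=3.4,fy=3.4,interpolation=2); b=cv2.resize(S[160:300,190:340],None,fx=2.6,fy=2.6,interpolation=2)
c=cv2.resize(T[220:350,175:305],None,fx=2.8,fy=2.8,interpolation=2);d=cv2.resize(S[380:480,250:410],None,fx=2.4,fy=2.4,interpolation=2)
C=np.zeros((600,800,3),np.uint8)
for im,x,y in((a,0,0),(d,0,350),(b,405,0),(c,405,0)):
    pass
C[:340,:391]=a[:340,:391];C[350:350+240,:384]=d;h=c.shape[0];C[:h,405:405+364]=c;C[:,:]=C
b=cv2.resize(S[160:300,190:340],None,fx=1.6,fy=1.6,interpolation=2);C[370:370+b.shape[0],405:405+b.shape[1]]=b
cv2.imwrite("pics/crop.png",C)
print("touch",two((221,213),(241,326)),onz("top",241,326,.131))
print("bell top",two((318,410),(452,288)), onz("top",452,291,.088),onz("top",452,291,.04))
for n,p in {"FL":(188,338),"FR":(295,338)}.items(): print(n,onz("top",*p,.131))
for w in("top","side"):
  I=T if w=="top" else S
  H=cv2.cvtColor(I,cv2.COLOR_BGR2HSV)
  m=cv2.inRange(H,(5,170,80),(20,255,255));n,l,s,ce=cv2.connectedComponentsWithStats(m)
  k=1+np.argmax(s[1:,4]);q=(l==k).astype(np.uint8)
  cn=max(cv2.findContours(q,0,1)[0],key=cv2.contourArea);B=cv2.boxPoints(cv2.minAreaRect(cn))
  print(w,"window",B.round(1).tolist(),[onz(w,*p,.131)[:2].round(4).tolist() for p in cv2.approxPolyDP(cn,6,True)[:,0].astype(float)])
  m=cv2.inRange(H,(10,70,0),(35,255,110));n,l,s,ce=cv2.connectedComponentsWithStats(m)
  for i in range(1,n):
    if s[i,4]>40 and s[i,0]>230 and s[i,1]>220: print(w,s[i],ce[i])
E
```

```text
touch (array([0.4334688 , 0.21788474, 0.13154434]), np.float64(4.853794650109039e-05)) [0.43341981 0.21795706 0.131     ]
bell top (array([ 0.51012742, -0.19148929,  0.0734953 ]), np.float64(0.0028079844418757442)) [ 0.50528583 -0.18835548  0.088     ] [ 0.50618944 -0.19944584  0.04      ]
FL [0.40884259 0.31758565 0.131     ]
FR [0.41291001 0.11633326 0.131     ]
top window [[198.0, 255.60000610351562], [278.8999938964844, 252.39999389648438], [281.3999938964844, 314.5], [200.5, 317.70001220703125]] [[0.5698, 0.1493], [0.5637, 0.3013], [0.4487, 0.294], [0.4572, 0.1433]]
top [455 227  12  12  91] [460.8021978  232.12087912]
top [425 228  12  11  92] [430.91304348 233.2173913 ]
top [443 284  19  17 147] [453.89115646 292.48979592]
side window [[222.8000030517578, 188.3000030517578], [287.8999938964844, 173.10000610351562], [299.5, 223.3000030517578], [234.5, 238.39999389648438]] [[0.5608, 0.2938], [0.4483, 0.2869], [0.457, 0.1478], [0.5683, 0.1518]]
side [393 254  21  20 303] [402.71617162 264.06270627]
side [376 388  15  17 191] [383.32984293 396.41884817]
side [504 399  17  15 194] [512.13402062 406.04639175]
side [306 407  25  30 556] [317.75       422.22302158]
side [392 422  15  19 220] [399.15909091 431.70454545]
```

View pics/crop.png

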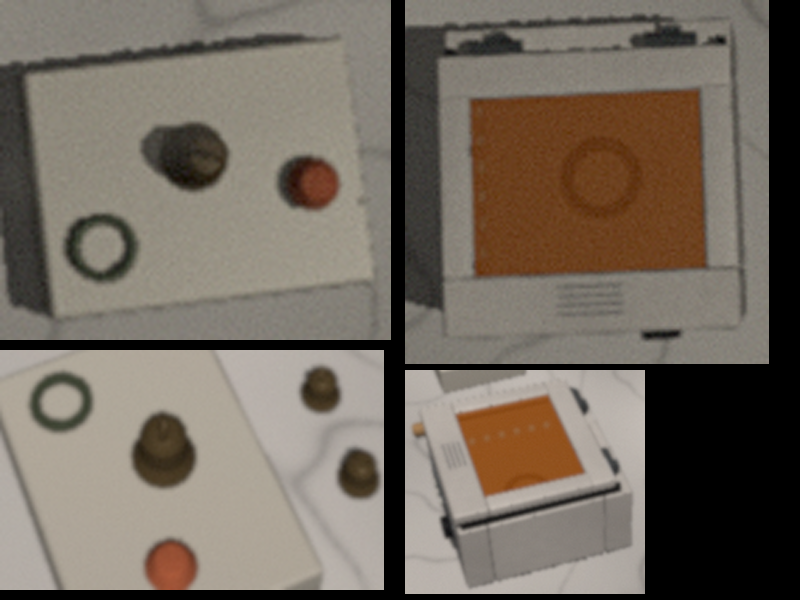

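The crop confirms it: the big bell on the block (top about (452,291), side (318,425)), clearly larger than the two on the bench. The ring is at top (425,318) and the whorl at (486,298). The ribs on the lid sit at top (241,327).

```bash
python3 - <<'E'
from h import *
print("bell mouth top",onz("top",451.9,291.2,.045),"side",onz("side",318.2,427.5,.042))
print("loop",two((318,408),(456,289.7)))
print("waist", [two((318,v),(u,290.5)) for v,u in((415,454),)])
print("ring",onz("top",424.7,317.6,.046),"whorl",onz("top",486,298.5,.055),"plate",onz("top",245,283.2,.047))
for p in((402,264.5),(495,256.5),(504,327.5),(411,338)): print("block",onz("top",*p,.04))
for p in((187,236),(291,234.5),(295.5,336),(188,339)): print("lid",onz("top",*p,.131))
E
```

```text
bell mouth top [ 0.50568657 -0.19808323  0.045     ] side [ 0.50572523 -0.20268605  0.042     ]
loop (array([ 0.50768236, -0.1961504 ,  0.08855083]), np.float64(0.0004509428311784924))
waist [(array([ 0.5069232 , -0.19680435,  0.06912305]), np.float64(0.0004945462106220057))]
ring [ 0.45171014 -0.14211177  0.046     ] whorl [ 0.49142373 -0.26578908  0.055     ] plate [0.51599563 0.22266891 0.047     ]
block [ 0.55910429 -0.09639557  0.04      ]
block [ 0.57814491 -0.28989769  0.04      ]
block [ 0.43250398 -0.30756731  0.04      ]
block [ 0.41004898 -0.11538748  0.04      ]
lid [0.60150073 0.32571112 0.131     ]
lid [0.60721282 0.12737586 0.131     ]
lid [0.41664388 0.11546251 0.131     ]
lid [0.40697247 0.31753465 0.131     ]
```

Call:
jog_arm([
  [[-1, 2.24, -5.09, 0, 0.055], [-1, 2.24, -5.09, 0, 0.055], [-1, 2.24, -5.09, 0, 0.055], [-1, 2.24, -5.09, 0, 0.055], [-1, 2.24, -5.09, 0, 0.055], [-1, 2.24, -5.09, 0, 0.055], [-1, 2.24, -5.09, 0, 0.055], [-1, 2.24, -5.09, 0, 0.055]],
], force=10)

```text
time_s: 1.1
tcp_pos: [0.4335, 0.2164, 0.2455]
eef_rot: [-180.0, -0.0, 3.2]
contact_force: [0.6, 0.2, -0.2]
gripper_width: 0.0131
gripper_force: 0.0
```

Call:
jog_arm([
  [[-1, 0, 0.15, -2.5, 0], [-1, 0, 0, -2.5, 0], [-1, 0, 0, -2.0, 0], [-1, 0, 0, -1.5, 0], [-1, 0, 0, -0.6, 0], [-1, 0, 0, 0, 0], [-1, 0, 0, 0, 0]],
])

```text
time_s: 1.98
tcp_pos: [0.4335, 0.22, 0.1552]
eef_rot: [-180.0, -0.1, 3.1]
contact_force: [-0.4, 0.7, 0.4]
gripper_width: 0.0003
gripper_force: 0.0
```

Call:
jog_arm([
  [[-1, 0, -0.1, -0.2, 0], [-1, 0, 0, -0.2, 0], [-1, 0, 0, -0.1, 0], [-1, 0, 0, -0.1, 0], [-1, 0, 0, -0.1, 0], [-1, 0, 0, 0, 0]],
])

```text
time_s: 2.72
tcp_pos: [0.4332, 0.2187, 0.1475]
eef_rot: [-180.0, -0.0, 3.1]
contact_force: [-1.6, 0.1, 2.5]
gripper_width: 0.0004
gripper_force: 1.0
```

Call:
jog_arm([
  [[-1, 0, 0, -0.05, 0], [-1, 0, 0, -0.05, 0], [-1, 0, 0, 0, 0]],
])

```text
time_s: 3.1
tcp_pos: [0.4332, 0.2187, 0.1465]
eef_rot: [-180.0, 0.0, 3.1]
contact_force: [-1.8, 1.3, 1.5]
gripper_width: 0.0003
gripper_force: 1.0
```

Call:
jog_arm([
  [[-1, 0, 0, -0.05, 0], [-1, 0, 0, 0, 0]],
])

```text
time_s: 3.35
tcp_pos: [0.4332, 0.2187, 0.146]
eef_rot: [-180.0, 0.0, 3.1]
contact_force: [-1.1, -0.1, 2.3]
gripper_width: -0.0001
gripper_force: 1.0
```

Call:
jog_arm([
  [[-1, 0, 0, -0.05, 0], [-1, 0, 0, 0, 0]],
])

```text
time_s: 3.6
tcp_pos: [0.4332, 0.2186, 0.1455]
eef_rot: [180.0, 0.0, 3.1]
contact_force: [-0.9, 0.2, 2.8]
gripper_width: 0.0004
gripper_force: 1.0
```

Call:
jog_arm([
  [[-1, 0, 0, -0.04, 0], [-1, 0, 0, 0, 0]],
])

```text
time_s: 3.85
tcp_pos: [0.4332, 0.2187, 0.1451]
eef_rot: [180.0, 0.0, 3.1]
contact_force: [-1.0, 1.3, 2.1]
gripper_width: 0.0006
gripper_force: 1.0
```

Call:
jog_arm([
  [[-1, 0, 0, -0.04, 0], [-1, 0, 0, 0, 0]],
])

```text
time_s: 4.1
tcp_pos: [0.4332, 0.2187, 0.1448]
eef_rot: [180.0, -0.0, 3.1]
contact_force: [-1.2, 0.6, 3.8]
gripper_width: 0.0007
gripper_force: 1.6
```

Call:
jog_arm([
  [[-1, 0, 0, -0.02, 0], [-1, 0, 0, 0, 0]],
])

```text
time_s: 4.35
tcp_pos: [0.4332, 0.2187, 0.1445]
eef_rot: [180.0, -0.0, 3.1]
contact_force: [-2.4, 0.4, 2.2]
gripper_width: 0.0001
gripper_force: 1.4
```

Call:
jog_arm([
  [[-1, 0, 0, -0.02, 0], [-1, 0, 0, 0, 0]],
])

```text
time_s: 4.6
tcp_pos: [0.4332, 0.2186, 0.1443]
eef_rot: [180.0, 0.0, 3.1]
contact_force: [-2.1, 1.8, 2.2]
gripper_width: 0.0002
gripper_force: 1.4
```

Noise only; carry on.

Call:
jog_arm([
  [[-1, 0, 0, -0.04, 0], [-1, 0, 0, 0, 0]],
])

```text
time_s: 4.85
tcp_pos: [0.4332, 0.2187, 0.1439]
eef_rot: [-180.0, -0.0, 3.1]
contact_force: [-1.2, 0.0, 3.1]
gripper_width: 0.0005
gripper_force: 1.4
```

Call:
jog_arm([
  [[-1, 0, 0, -0.04, 0], [-1, 0, 0, 0, 0]],
])

```text
time_s: 5.1
tcp_pos: [0.4332, 0.2187, 0.1435]
eef_rot: [-180.0, -0.0, 3.1]
contact_force: [-2.0, 0.7, 2.7]
gripper_width: 0.0002
gripper_force: 1.5
```

Call:
jog_arm([
  [[-1, 0, 0, -0.04, 0], [-1, 0, 0, 0, 0]],
])

```text
time_s: 5.35
tcp_pos: [0.4332, 0.2187, 0.1431]
eef_rot: [180.0, 0.0, 3.1]
contact_force: [-1.4, 1.5, 2.3]
gripper_width: 0.0009
gripper_force: 1.5
```

Call:
jog_arm([
  [[-1, 0, 0, -0.04, 0], [-1, 0, 0, 0, 0]],
])

```text
time_s: 5.6
tcp_pos: [0.4332, 0.2187, 0.1427]
eef_rot: [180.0, 0.0, 3.1]
contact_force: [-1.7, 0.6, 2.3]
gripper_width: 0.0006
gripper_force: 1.5
```

Call:
jog_arm([
  [[-1, 0, 0, -0.04, 0], [-1, 0, 0, 0, 0]],
])

```text
time_s: 5.85
tcp_pos: [0.4332, 0.2187, 0.1424]
eef_rot: [-180.0, -0.0, 3.1]
contact_force: [-3.1, 1.3, 3.1]
gripper_width: 0.0009
gripper_force: 1.8
```

Call:
jog_arm([
  [[-1, 0, 0, -0.04, 0], [-1, 0, 0, 0, 0]],
])

```text
time_s: 6.1
tcp_pos: [0.4332, 0.2187, 0.1422]
eef_rot: [-180.0, -0.0, 3.1]
contact_force: [-3.9, 1.0, 6.4]
gripper_width: 0.0007
gripper_force: 3.0
```

Call:
jog_arm([
  [[-1, 0, 0, -0.02, 0], [-1, 0, 0, 0, 0], [-1, 0, 0, 3, 0], [-1, 0, 0, 6, 0], [-1, -0.5, -2, 5, 0], [0.2, -0.5, -5.5, 0, -0.16], [0.2, 0, -5.5, 0, -0.16], [0.2, 0, -5.5, 0, -0.16]],
])

```text
time_s: 7.1
tcp_pos: [0.4228, 0.032, 0.2818]
eef_rot: [-180.0, -0.0, -24.6]
contact_force: [1.6, -0.8, 0.1]
gripper_width: 0.0249
gripper_force: 0.0
```

```bash
python3 - <<'E'
from h import *
cv2.imwrite("pics/s1.png",r.capture("side")); s=r.get_state();print(s["joints"],s["tcp_pos"])
E
```

```text
[ 3.07753116e+01 -5.66294392e+00 -2.54472519e+01  4.82089374e-02
 -7.02855372e+01  3.39874531e+01] [0.42175605 0.0276039  0.28165575]
```

View pics/s1.png

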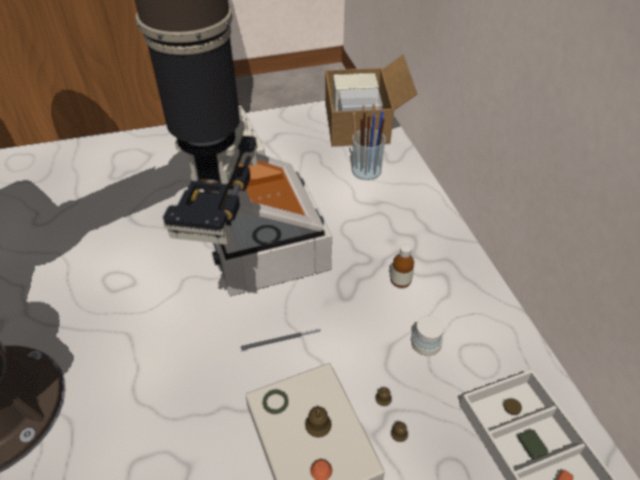

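Call:
jog_arm([
  [[0.2, 1.2, -3.2, 0, -0.156], [0.2, 1.2, -3.2, 0, -0.156], [0.2, 1.2, -3.2, -2, -0.156], [0.2, 1.2, -3.2, -3, -0.156], [0.2, 1.2, -3.2, -3, -0.156], [0.2, 1.2, -3.2, -3, -0.156], [0.2, 1.3, -3.2, -3, -0.156], [0.2, 0, 0, 0, 0]],
])

```text
time_s: 8.15
tcp_pos: [0.5068, -0.192, 0.1383]
eef_rot: [179.7, 0.0, -87.2]
contact_force: [-1.0, -0.3, -0.7]
gripper_width: 0.0526
gripper_force: 0.0
```

Call:
jog_arm([
  [[0.2, 0, -0.45, 0, 0], [0.2, 0, 0, -2, 0], [0.2, 0, 0, -2, 0], [0.2, 0, 0, -1.5, 0], [0.2, 0, 0, -0.9, 0], [0.2, 0, 0, -0.3, 0], [0.2, 0, 0, 0, 0]],
])

```text
time_s: 9.02
tcp_pos: [0.5085, -0.1948, 0.075]
eef_rot: [-180.0, -0.0, -86.9]
contact_force: [-0.1, -0.7, -0.1]
gripper_width: 0.0524
gripper_force: 0.0
```

```bash
python3 - <<'E'
from h import *
A,B=r.capture("side"),r.capture("top"); print(r.get_state()["tcp_pos"])
C=np.hstack([cv2.resize(A[350:480,240:410],(400,306)),cv2.resize(B[220:350,380:550],(400,306))]);cv2.imwrite("pics/g.png",C)
E
```

```text
[ 0.50858696 -0.19486725  0.07525811]
```

View pics/g.png

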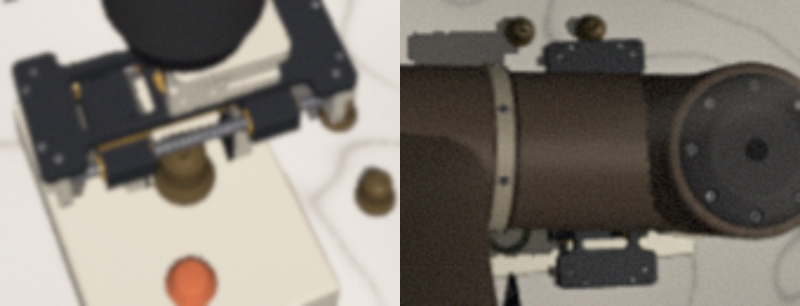

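The picture shows the bell's flare in side view between the two open fingers, with clear space on either side.

Call:
jog_arm([
  [[0.2, -0.1, -0.2, -0.35, 0], [0.2, 0, 0, 0, 0], [-0.4, 0, 0, 0, 0], [-0.4, 0, 0, 0, 0], [-0.6, 0, 0, 0, 0], [-0.6, 0, 0, 0, 0], [-0.6, 0, 0, 0, 0]],
], force=12)

```text
time_s: 10.0
tcp_pos: [0.5073, -0.1968, 0.0713]
eef_rot: [-180.0, -0.0, -87.0]
contact_force: [-1.1, -0.2, -0.7]
gripper_width: 0.0302
gripper_force: 12.0
```

Call:
jog_arm([
  [[-0.6, 0, 0, 0.5, 0], [-0.6, 0, 0, 2, 0], [-0.6, 0, 0, 4, 0], [-0.6, 0, 0, 4, 0.16], [-0.6, 0, 1, 3, 0.16], [-0.6, 0, 2, 0.5, 0.16], [-0.6, 0, 3, 0, 0.16], [-0.6, 0, 3, 0, 0.16]],
])

```text
time_s: 11.0
tcp_pos: [0.5069, -0.1061, 0.2117]
eef_rot: [-180.0, -0.0, -40.9]
contact_force: [0.5, -0.0, -0.2]
gripper_width: 0.0299
gripper_force: 12.0
```

Call:
jog_arm([
  [[-0.6, 0, 3, 0, 0.16], [-0.6, 0, 4, 0, 0.16], [-0.6, 0, 4, 0, 0.16], [-0.6, 0, 4, 0, 0.16], [-0.6, 0, 4, 0, 0.13], [-0.6, 0, 4, 0, 0], [-0.6, 0, 3, 0, 0], [-0.6, 0, 2, 0, 0]],
])

```text
time_s: 12.0
tcp_pos: [0.507, 0.1744, 0.2114]
eef_rot: [-180.0, -0.0, 3.0]
contact_force: [0.1, 0.7, -0.8]
gripper_width: 0.0298
gripper_force: 12.0
```

Call:
jog_arm([
  [[-0.6, 0.3, 2, 0, 0], [-0.6, 0.3, 2, 0, 0], [-0.6, 0.3, 0.8, 0, 0], [-0.6, 0, 0, -1, 0], [-0.6, 0, 0, 0, 0]],
])

```text
time_s: 12.62
tcp_pos: [0.5155, 0.2202, 0.1999]
eef_rot: [179.9, 0.1, 3.0]
contact_force: [0.2, 0.6, -0.6]
gripper_width: 0.0303
gripper_force: 12.0
```

```bash
python3 - <<'E'
from h import *
S=r.capture("side");T=r.capture("top");p=r.get_state()["tcp_pos"];print(p)
for n in("side","top"): print(n,"proj plate",proj(n,[.516,.2225,.047]),"bellmouth",proj(n,p-[0,0,.031]))
cv2.imwrite("pics/s2.png",np.hstack([cv2.resize(S[60:320,160:420],(400,400)),cv2.resize(T[180:350,170:340],(400,400))]))
E
```

```text
[0.5160461  0.22046011 0.20095929]
side proj plate [266.48550969 234.85199013] bellmouth [262.22957981 188.74394964]
top proj plate [245.08307331 283.19925689] bellmouth [237.96306716 281.20994049]
```

View pics/s2.png

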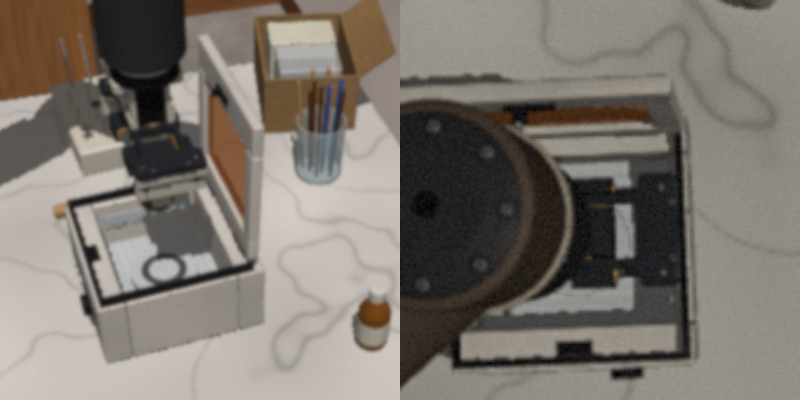

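The view shows the lid upright, the plate's ring at side (266,234) where it was predicted (266,235), and the bell held above it.

Call:
jog_arm([
  [[-0.6, 0, 0.2, -2.5, 0], [-0.6, 0, 0, -2.5, 0], [-0.6, 0, 0, -2.5, 0], [-0.6, 0, 0, -2, 0], [-0.6, 0, 0, -1.3, 0], [-0.6, 0, 0, -0.6, 0], [-0.6, 0, 0, 0, 0]],
])

```text
time_s: 13.6
tcp_pos: [0.5163, 0.2231, 0.0874]
eef_rot: [180.0, -0.0, 3.0]
contact_force: [-0.0, 0.4, -0.1]
gripper_width: 0.03
gripper_force: 12.0
```

Call:
jog_arm([
  [[-0.6, 0, 0, -0.3, 0], [-0.6, 0, 0, -0.2, 0], [-0.6, 0, 0, -0.15, 0], [-0.6, 0, 0, -0.1, 0], [-0.6, 0, 0, 0, 0]],
])

```text
time_s: 14.22
tcp_pos: [0.5162, 0.2231, 0.0797]
eef_rot: [180.0, 0.0, 3.0]
contact_force: [0.2, 0.0, -0.4]
gripper_width: 0.0301
gripper_force: 12.0
```

Call:
jog_arm([
  [[-0.6, 0, 0, -0.05, 0], [-0.6, 0, 0, 0, 0]],
])

```text
time_s: 14.48
tcp_pos: [0.5162, 0.2232, 0.0792]
eef_rot: [180.0, 0.0, 3.0]
contact_force: [0.6, 0.1, -0.6]
gripper_width: 0.0298
gripper_force: 12.0
```

Call:
jog_arm([
  [[-0.6, 0, 0, -0.05, 0], [-0.6, 0, 0, 0, 0]],
])

```text
time_s: 14.72
tcp_pos: [0.5162, 0.2232, 0.0788]
eef_rot: [-180.0, -0.0, 3.0]
contact_force: [0.5, -0.6, -1.0]
gripper_width: 0.0304
gripper_force: 12.0
```

Call:
jog_arm([
  [[-0.6, 0, 0, -0.04, 0], [-0.6, 0, 0, 0, 0]],
])

```text
time_s: 14.98
tcp_pos: [0.5162, 0.2231, 0.0783]
eef_rot: [180.0, -0.0, 3.0]
contact_force: [-0.8, -0.0, -0.2]
gripper_width: 0.0302
gripper_force: 12.0
```

Call:
jog_arm([
  [[-0.6, 0, 0, -0.04, 0], [-0.6, 0, 0, 0, 0]],
])

```text
time_s: 15.22
tcp_pos: [0.5162, 0.2232, 0.0783]
eef_rot: [-180.0, -0.0, 3.0]
contact_force: [-1.0, -0.5, 3.4]
gripper_width: 0.0298
gripper_force: 12.1
```

Call:
jog_arm([
  [[-0.2, 0, 0, 0, 0], [0, 0, 0, 0, 0], [0.3, 0, 0, 0, 0], [0.3, 0, 0, 0, 0], [0.3, 0, 0, 1, 0], [0.3, 0, 0, 3, 0], [0.3, 0, 0, 5, 0], [0.3, 0, 0, 5, 0]],
])

```text
time_s: 16.23
tcp_pos: [0.5161, 0.223, 0.2201]
eef_rot: [180.0, -0.0, 3.0]
contact_force: [-0.1, 1.0, 0.3]
gripper_width: 0.0568
gripper_force: 0.0
```

```bash
python3 - <<'E'
from h import *
S=r.capture("side");p=r.get_state();print(p["tcp_pos"],p["joints"].round(1))
print(proj("side",[.5163,.2232,.047]),proj("side",[.5163,.2232,.095]))
cv2.imwrite("pics/s3.png",cv2.resize(S[60:320,160:420],(520,520)))
E
```

```text
[0.51905522 0.22442864 0.22775554] [ 43.3  10.7 -15.4   0.2 -63.3  49.7]
[266.55850421 234.58954227] [264.89138588 217.19653853]
```

View pics/s3.png

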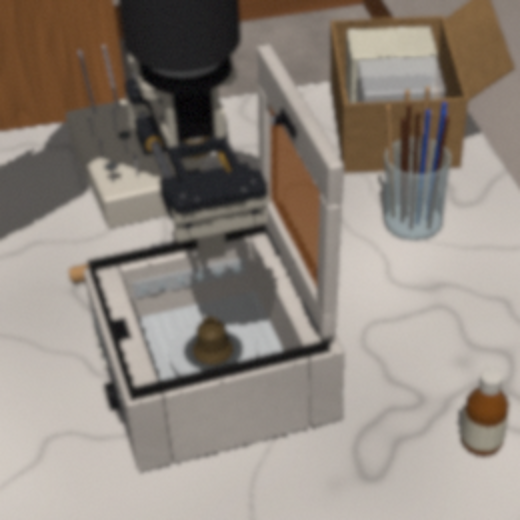

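Bell stands upright at the plate's centre, side crop (213,343), and the lid is upright. Next: over the lid to its back.

Call:
jog_arm([
  [[-1, -0.3, 0, 5, 0], [-1, 0, 0, 5, 0], [-1, 0, 0, 5.5, 0], [-1, 0, 0, 0, 0], [-1, 0, 0, 0, 0]],
])

```text
time_s: 16.9
tcp_pos: [0.5128, 0.2231, 0.373]
eef_rot: [-180.0, -0.0, 3.0]
contact_force: [0.4, -0.4, -0.7]
gripper_width: 0.0125
gripper_force: 0.0
```

Call:
jog_arm([
  [[-1, 2, 0.1, 0.5, 0], [-1, 3, 0.1, 0, 0], [-1, 4, 0.2, 0, 0], [-1, 4, 0.2, 0, 0], [-1, 1.7, 0.1, 0, 0], [-1, 0, 0, 0, 0]],
])

```text
time_s: 17.65
tcp_pos: [0.6607, 0.2299, 0.3747]
eef_rot: [179.9, 0.2, 2.9]
contact_force: [-0.3, -0.3, -1.0]
gripper_width: 0.0005
gripper_force: 0.0
```

```bash
python3 - <<'E'
import numpy as np
H=np.array([.605,.227,.123]);bx=np.array([.9986,.052,0])
def tcp(t,rho=.180):
    x=-rho*np.cos(t)+.008*np.sin(t)+.0095; z=rho*np.sin(t)+.008*np.cos(t)+.019
    return H+bx*x+[0,0,z]
th=np.r_[1.6,np.arange(1.55,0.0,-.05),0.02]
P=np.array([tcp(t) for t in th])
for t,p,d in zip(th[1:],P[1:],np.diff(P,axis=0)*100): print(f"{t:.2f}",p.round(4),d.round(2))
print(P[0])
E
```

```text
1.55 [0.6187 0.2277 0.3221] [-0.9  -0.05  0.04]
1.50 [0.6097 0.2272 0.3221] [-0.9  -0.05 -0.  ]
1.45 [0.6008 0.2268 0.3217] [-0.9  -0.05 -0.05]
1.40 [0.5918 0.2263 0.3207] [-0.89 -0.05 -0.09]
1.35 [0.5829 0.2258 0.3194] [-0.89 -0.05 -0.14]
1.30 [0.5741 0.2254 0.3176] [-0.88 -0.05 -0.18]
1.25 [0.5654 0.2249 0.3153] [-0.87 -0.05 -0.22]
1.20 [0.5568 0.2245 0.3127] [-0.86 -0.04 -0.27]
1.15 [0.5484 0.2241 0.3096] [-0.84 -0.04 -0.31]
1.10 [0.5401 0.2236 0.306 ] [-0.83 -0.04 -0.35]
1.05 [0.532  0.2232 0.3021] [-0.81 -0.04 -0.39]
1.00 [0.5241 0.2228 0.2978] [-0.79 -0.04 -0.43]
0.95 [0.5164 0.2224 0.2931] [-0.77 -0.04 -0.47]
0.90 [0.509 0.222 0.288] [-0.74 -0.04 -0.51]
0.85 [0.5019 0.2216 0.2825] [-0.72 -0.04 -0.55]
0.80 [0.495  0.2213 0.2767] [-0.69 -0.04 -0.58]
0.75 [0.4884 0.2209 0.2705] [-0.66 -0.03 -0.61]
0.70 [0.4822 0.2206 0.2641] [-0.63 -0.03 -0.65]
0.65 [0.4762 0.2203 0.2573] [-0.59 -0.03 -0.68]
0.60 [0.4706 0.22   0.2502] [-0.56 -0.03 -0.71]
0.55 [0.4654 0.2197 0.2429] [-0.52 -0.03 -0.73]
0.50 [0.4606 0.2195 0.2353] [-0.48 -0.03 -0.76]
0.45 [0.4561 0.2192 0.2275] [-0.45 -0.02 -0.78]
0.40 [0.452  0.219  0.2195] [-0.41 -0.02 -0.8 ]
0.35 [0.4484 0.2188 0.2112] [-0.37 -0.02 -0.82]
0.30 [0.4451 0.2187 0.2028] [-0.32 -0.02 -0.84]
0.25 [0.4423 0.2185 0.1943] [-0.28 -0.01 -0.86]
0.20 [0.4399 0.2184 0.1856] [-0.24 -0.01 -0.87]
0.15 [0.438  0.2183 0.1768] [-0.2  -0.01 -0.88]
0.10 [0.4364 0.2182 0.1679] [-0.15 -0.01 -0.89]
0.05 [0.4354 0.2182 0.159 ] [-0.11 -0.01 -0.89]
0.02 [0.4349 0.2181 0.1536] [-0.04 -0.   -0.54]
[0.62772065 0.22818313 0.32168965]
```

Call:
jog_arm([
  [[-1, 0, 0, -2, 0], [-1, 0, 0, -2, 0], [-1, 0, 0, -1.3, 0], [-1, 0, 0, 0, 0]],
])

```text
time_s: 18.15
tcp_pos: [0.6593, 0.23, 0.324]
eef_rot: [179.9, 0.1, 3.0]
contact_force: [1.3, -0.1, 1.1]
gripper_width: 0.0001
gripper_force: 0.0
```

Call:
jog_arm([
  [[-1, -1.4, -0.1, -0.1, 0], [-1, -1.1, -0.1, 0, 0], [-1, -0.4, 0, 0, 0], [-1, -0.4, 0, 0, 0], [-1, -0.4, 0, 0, 0], [-1, -0.4, 0, 0, 0], [-1, -0.4, 0, 0, 0], [-1, -0.4, 0, 0, 0]],
])

```text
time_s: 19.15
tcp_pos: [0.611, 0.228, 0.3238]
eef_rot: [180.0, 0.0, 3.0]
contact_force: [1.1, -0.7, -0.4]
gripper_width: 0.0003
gripper_force: 0.5
```

Call:
jog_arm([
  [[-1, -0.45, -0.03, 0, 0], [-1, -0.45, -0.02, -0.05, 0], [-1, -0.45, -0.03, -0.05, 0], [-1, -0.45, -0.02, -0.05, 0], [-1, -0.45, -0.03, -0.1, 0], [-1, -0.45, -0.02, -0.1, 0], [-1, -0.45, -0.03, -0.1, 0], [-1, -0.45, -0.02, -0.1, 0]],
])

```text
time_s: 20.15
tcp_pos: [0.5749, 0.2262, 0.3184]
eef_rot: [-180.0, -0.0, 3.0]
contact_force: [1.2, 0.2, 1.6]
gripper_width: 0.0007
gripper_force: 0.5
```

Call:
jog_arm([
  [[-1, -0.66, -0.03, -0.17, 0], [-1, -0.65, -0.03, -0.2, 0], [-1, -0.65, -0.04, -0.22, 0], [-1, -0.64, -0.03, -0.24, 0], [-1, -0.63, -0.03, -0.26, 0], [-1, -0.62, -0.04, -0.28, 0], [-1, -0.61, -0.03, -0.3, 0], [-1, -0.6, -0.03, -0.33, 0]],
])

```text
time_s: 21.15
tcp_pos: [0.5242, 0.2235, 0.2982]
eef_rot: [180.0, 0.0, 3.0]
contact_force: [1.2, -0.6, 1.5]
gripper_width: 0.0006
gripper_force: 0.6
```

Call:
jog_arm([
  [[-1, -0.58, -0.03, -0.35, 0], [-1, -0.57, -0.03, -0.38, 0], [-1, -0.55, -0.03, -0.4, 0], [-1, -0.54, -0.03, -0.42, 0], [-1, -0.52, -0.03, -0.44, 0], [-1, -0.5, -0.03, -0.46, 0], [-1, -0.48, -0.03, -0.49, 0], [-1, -0.46, -0.03, -0.5, 0]],
])

```text
time_s: 22.15
tcp_pos: [0.4823, 0.2212, 0.2637]
eef_rot: [-180.0, -0.0, 3.0]
contact_force: [-0.1, 0.4, 1.5]
gripper_width: 0.0005
gripper_force: 0.6
```

Call:
jog_arm([
  [[-1, -0.45, -0.03, -0.5, 0], [-1, -0.43, -0.02, -0.52, 0], [-1, -0.41, -0.03, -0.54, 0], [-1, -0.39, -0.02, -0.55, 0], [-1, -0.37, -0.03, -0.57, 0], [-1, -0.34, -0.02, -0.58, 0], [-1, -0.32, -0.03, -0.59, 0], [-1, -0.3, -0.02, -0.6, 0]],
])

```text
time_s: 23.15
tcp_pos: [0.4523, 0.2192, 0.2192]
eef_rot: [-180.0, -0.0, 3.0]
contact_force: [-0.7, 0.9, 1.4]
gripper_width: 0.0007
gripper_force: 0.7
```

Call:
jog_arm([
  [[-1, -0.25, -0.02, -0.52, 0], [-1, -0.22, -0.01, -0.53, 0], [-1, -0.2, -0.01, -0.53, 0], [-1, -0.18, -0.01, -0.53, 0], [-1, -0.16, -0.01, -0.54, 0], [-1, -0.14, -0.01, -0.54, 0], [-1, -0.13, -0.01, -0.54, 0], [-1, -0.12, -0.01, -0.54, 0]],
])

```text
time_s: 24.15
tcp_pos: [0.4384, 0.2182, 0.1765]
eef_rot: [180.0, 0.0, 3.0]
contact_force: [-1.2, -0.6, 1.8]
gripper_width: 0.0004
gripper_force: 0.9
```

Call:
jog_arm([
  [[-1, -0.1, 0, -0.45, 0], [-1, -0.1, 0, -0.4, 0], [-1, -0.1, 0, -0.35, 0], [-1, -0.1, 0, -0.35, 0], [-1, -0.05, 0, -0.3, 0], [-1, -0.05, 0, -0.25, 0], [-1, 0, 0, -0.25, 0], [-1, 0, 0, -0.2, 0]],
])

```text
time_s: 25.15
tcp_pos: [0.4334, 0.2183, 0.1512]
eef_rot: [-180.0, 0.0, 3.0]
contact_force: [1.7, 0.4, 1.6]
gripper_width: 0.0003
gripper_force: 1.0
```

Call:
jog_arm([
  [[-1, 0, 0, -0.15, 0], [-1, 0, 0, -0.15, 0], [-1, 0, 0, -0.1, 0], [-1, 0, 0, -0.1, 0], [-1, 0, 0, -0.1, 0], [-1, 0, 0, 0, 0]],
])

```text
time_s: 25.9
tcp_pos: [0.4334, 0.2181, 0.1452]
eef_rot: [180.0, 0.0, 3.0]
contact_force: [-0.2, -0.1, 1.8]
gripper_width: 0.0008
gripper_force: 1.0
```

Call:
jog_arm([
  [[-1, 0, 0, -0.06, 0], [-1, 0, 0, -0.06, 0], [-1, 0, 0, -0.06, 0], [-1, 0, 0, -0.04, 0], [-1, 0, 0, -0.03, 0], [-1, 0, 0, 0, 0]],
])

```text
time_s: 26.65
tcp_pos: [0.4334, 0.2182, 0.1428]
eef_rot: [180.0, 0.0, 3.0]
contact_force: [-2.0, 0.6, 1.6]
gripper_width: 0.0004
gripper_force: 1.2
```

Call:
jog_arm([
  [[-1, 0, 0, -0.03, 0], [-1, 0, 0, 0, 0]],
])

```text
time_s: 26.9
tcp_pos: [0.4335, 0.2182, 0.1425]
eef_rot: [180.0, 0.0, 3.0]
contact_force: [-3.3, 1.0, 2.1]
gripper_width: 0.0007
gripper_force: 1.2
```

Call:
jog_arm([
  [[-1, 0, 0, -0.03, 0], [-1, 0, 0, 0, 0]],
])

```text
time_s: 27.15
tcp_pos: [0.4335, 0.2182, 0.1423]
eef_rot: [180.0, 0.0, 3.0]
contact_force: [-2.4, 0.7, 3.8]
gripper_width: 0.0005
gripper_force: 1.9
```

Call:
jog_arm([
  [[-1, 0, 0, -0.03, 0], [-1, 0, 0, 0, 0]],
])

```text
time_s: 27.4
tcp_pos: [0.4335, 0.2182, 0.1421]
eef_rot: [180.0, 0.0, 3.0]
contact_force: [-3.6, -0.2, 6.1]
gripper_width: 0.0003
gripper_force: 3.0
```

Call:
jog_arm([
  [[-1, 0, 0, -0.02, 0], [-1, 0, 0, 0, 0]],
])

```text
time_s: 27.65
tcp_pos: [0.4335, 0.2182, 0.1421]
eef_rot: [180.0, -0.0, 3.0]
contact_force: [-4.1, -0.7, 6.3]
gripper_width: 0.0005
gripper_force: 3.6
```

Call:
jog_arm([
  [[-1, 0, 0, 0.2, 0], [-1, 0, 0, 0.3, 0], [-1, 0, 0, 0.5, 0], [-1, 0, 0, 1, 0], [-1, 0, 0, 3, 0], [-1, 0, 0, 5, 0], [-1, 0, -4, 3, 0], [-1, 0, -5, 0, 0]],
])

```text
time_s: 28.65
tcp_pos: [0.4347, 0.1285, 0.275]
eef_rot: [-179.8, -0.3, 3.1]
contact_force: [0.4, -0.7, -0.7]
gripper_width: 0.0006
gripper_force: 0.0
```

Call:
jog_arm([
  [[-1, 0, -5, 0, 0], [-1, 0, -5, 0, 0], [-1, 0, -5, 0, 0], [-1, 0, 0, 0, 0], [-1, 0, 0, 0, 0], [-1, 0, 0, 0, 0], [-1, 0, 0, 0, 0], [-1, 0, 0, 0, 0]],
])

```text
time_s: 29.65
tcp_pos: [0.4336, -0.0211, 0.2717]
eef_rot: [180.0, 0.0, 3.1]
contact_force: [-0.2, -0.5, -0.2]
gripper_width: 0.0005
gripper_force: 0.0
```

```bash
python3 - <<'E'
from h import *
cv2.imwrite("pics/s4.png",r.capture("side"));print(r.get_state()["time_s"],r.get_state()["contact_force"])
E
```

```text
29.7 [-0.56601848 -0.20436362 -0.06176549]
```

View pics/s4.png

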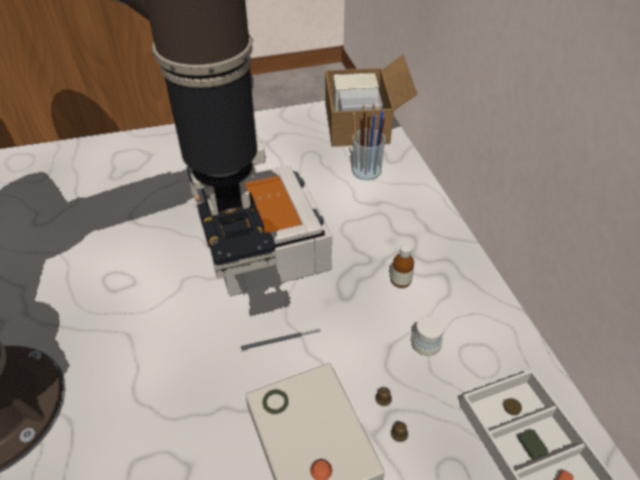

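The lid is down and still shut over a second after release: its window is at side (275,205), and its edge is flush with the box. Ring (275,401), whorl (321,469), scalpel, bottle and jar have not moved.

```bash
python3 -c "
from plant import r
print(r.close_job())"
```

```text
the job is handed in; nothing more can be done
None
```

The job is handed in at about 30 s of the 72 s. The bell was upright on the plate when last seen before the lid closed, the lid is latched shut and holding by itself, and measured pressing forces were about 6 to 7.5 N (limit 15 N). The other things on the bench looked unmoved.

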